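# Put the optics on their matching pads

### The job

Four pieces lie about the bench: the eyepiece, the Barlow lens, the brass dust cap and the filter cell. Put each one upright on the walnut pad whose pale inlay has the shape and size of its underside, so that it covers the inlay, the filter cell turned to line up with its oblong. Set the pieces down rather than dropping them.

Things in the scene. Friction and masses are not known exactly. Their poses are not given: they have to be found in the camera images.
- eyepiece: Eyepiece standing upright, the tallest of the four things: chrome (bright steel) barrel 50 mm in diameter from 0 to 30 mm height, black body 45 mm in diameter from 30 to 63 mm, rubber eyecup 38 mm in diameter from 63 to 75 mm. About 250 g. Origin: centre of its underside, z up.
- barlow: Squat black aluminium Barlow lens standing upright: flange 66 mm in diameter from 0 to 16 mm height, neck 48 mm in diameter from 16 to 46 mm (grip it there), with a glass in the top. About 220 g. Origin: centre of its underside, z up.
- dust_cap: Brass dust cap, lying right way up: disc 34 mm in diameter and 14 mm high, with a pull knob 12 mm in diameter from 14 to 24 mm on its middle. About 60 g. Origin: centre of its underside, z up.
- filter_cell: Blue plastic filter cell lying flat: oblong plate 68 mm (along its x) by 40 mm (along its y) and 14 mm high with a round window in its top. About 50 g. The same after a half turn. Origin: centre of its underside, z up.
- pad_disc50: Round dark walnut pad, 84 mm in diameter, 6 mm high, with a pale disc 50 mm in diameter inlaid flush in its flat top. Origin: centre of its underside, z up; the inlay is centred on it. Fixed to the bench. 
- pad_disc66: Round dark walnut pad, 100 mm in diameter, 6 mm high, with a pale disc 66 mm in diameter inlaid flush in its flat top. Origin: centre of its underside, z up; the inlay is centred on it. Fixed to the bench. 
- pad_disc34: Round dark walnut pad, 68 mm in diameter, 6 mm high, with a pale disc 34 mm in diameter inlaid flush in its flat top. Origin: centre of its underside, z up; the inlay is centred on it. Fixed to the bench. 
- pad_oblong: Oblong dark walnut pad, 102 mm (its x) by 74 mm (its y), 6 mm high, with a pale oblong 68 mm (along its x) by 40 mm (along its y) inlaid flush in its flat top. Origin: centre of its underside, z up; the inlay is centred on it. Fixed to the bench. The same after a half turn.
Things that resemble listed ones, but are neither listed nor needed, are in the scene too. Leave any green, pink or turquoise look-alike of the filter_cell alone.

How it is judged:
By the outcome, as a careful person would: the job done as asked, in the order asked, and still so for the second after the job is handed in, with the robot touching nothing.
It also fails if it takes over 104 s, if anything falls off the work surface, if the arm or the gripper's body presses on something with over 40 N, if the wrist force passes 120 N, or if a joint passes its speed limit or range.

### The arm

A 6-joint arm with a two-finger parallel gripper is mounted at the origin on the work surface. World frame = base frame: x ahead of the robot, y to its left, z up, the work surface at z = 0. Lengths are in mm, angles in degrees, forces in N, time in s.
With the tool pointing down it reaches from about 350 to 850 mm from the base axis. Payload 8.1 kg.
Tool frame: the origin (TCP) lies at the centre of the arm's flange, where the gripper is bolted on; the fingertips stand 173 mm ahead of it and the grasp point (between the pads) lies 155 mm ahead of it; z points along the fingers, y is the line along which they close (so a half turn about z gives the same grasp; the last joint's range is limited). The gripper opens to 85 mm and grips with 20 to 120 N. Pads are 22 mm wide; open, the fingers measure 114 mm over their backs; the gripper's body (76 mm by 85 mm) begins 54 mm behind the grasp point. The pads swing forward as they close: fully open they stand 13 mm farther back than shut.
Start: joints at [60.997, 7.471, 85.268, -0, 87.261, -4.893], TCP at [245.075, 547.672, 404.692] pointing down, gripper open.
Joint ranges: [-169.43, 169.43], [-51.17, 129.36], [1.28, 143.12], [-76.62, 256.62], [0, 156.53], [-152.29, 152.29]. Speed limits (degrees/s): [136.94, 136.94, 159.86, 180, 180, 180].

### API

Orientations are given as [roll, pitch, yaw] about the fixed x, y, z axes, in that order (R = Rz(yaw) Ry(pitch) Rx(roll)).
In Python, from bench import * gives the robot as it stands.
- The arm moves only by the shell command python3 -m jog 'ROWS' [FORCE]. ROWS is text: rows parted by semicolons, each of 7 numbers parted by spaces: the shift along the tool's x, y, z scaled (see below), then the turn, a rotation vector about the tool's x, y, z scaled (see below), then the closure, from -1 (fully open) to 1 (shut). In form: tx ty tz wx wy wz hand; .... A call has 1 to 5 rows; each row shifts and turns the commanded pose from where the row before left it, along the tool's axes as they then stand; what a row does not reach is not made up. The controller multiplies each number of a shift by 0.1 m and each number of a turn by 60 degrees. A row lasts 1/8 s, in which the tool goes at most 62.5 mm and 10.7 degrees, less where a joint would pass 70% of its speed; a pose out of reach is approached as far as the arm can. A call with a number of a shift or a turn outside -1 to 1 is refused whole. A call with a gripper value outside its range is refused whole. The fingers move at their own pace and stop on an object; FORCE is the grip in N (left out, the last holds). Time passes only in rows, so rows that do not move let the fingers close. It gives the time, the measured TCP pose, the force, the opening and the grip force at its end, in the units of the state.
- sense(): the state, without advancing time (a new reading comes with each control period).
- snapshot(name): name is "scene" or "top" or "wrist"; returns a dict with "img" (420x560x3 uint8, red, green, blue), "fx", "fy", "cx", "cy" (pixels), "dist" ([k1, k2, p1, p2, k3] as OpenCV has them; the pictures are not rectified), "extrinsics" (4x4, takes a point from camera to world coordinates). Camera axes: x right, y down, z forward; pixel columns grow to the right and rows downward; lengths in mm; the calibration is good to about 2 mm. A picture is of the moment at which its call begins. There is no depth.
- hand_in(): hands the job in; it is judged then, once.
The state is a dict: "time": time; "joint_pos": joint angles; "qd": joint speeds; "joint_efforts": joint torques, N m; "tool_pos": TCP position; "tcp_rot": TCP orientation; "ft_force": force on the tool from outside, world axes, zero at the start; "wrist_torque": the same for the moment, N m; "finger_gap": finger opening in mm; "grip_force": force on a finger pad.
Only numpy, scipy, OpenCV 4.12 (cv2) and the standard library are available. Lean on these libraries where they do the work, as an engineer would, in place of code of your own. Each camera call takes 0.05 s, during which the arm holds its last target. There are 200 camera calls.

## Working session

There is one attempt and no reset: what is moved stays moved. The work goes in short steps, Python scripts to look and compute and a shell command to move; the robot and the scene stay as the last step left them, time stands still between calls to the robot, and variables do not carry over. Pictures are saved under pics/ and viewed, at most 14 in all, crops included, and the job is handed in when it is done.

```bash
mkdir -p pics; ls; python3 - <<'E'
from bench import *
import cv2
for n in ("scene","top"):
    s=snapshot(n); cv2.imwrite(f"pics/{n}0.png",s["img"][:,:,::-1])
    print(n,s["fx"],s["fy"],s["cx"],s["cy"],s["dist"],s["extrinsics"])
s=sense();print(s)
E
```

```text
pics
scene 396.36890061649774 396.36890061649774 285.83417483370823 209.7023356437099 [-0.10678742  0.          0.          0.          0.        ] [[ 6.98889410e-01  4.67337868e-01 -5.41432276e-01  1.04295921e+03]
 [ 7.15029124e-01 -4.74461667e-01  5.13438875e-01 -4.66302897e+02]
 [-1.69394307e-02 -7.45976839e-01 -6.65756421e-01  7.17662987e+02]
 [ 0.00000000e+00  0.00000000e+00  0.00000000e+00  1.00000000e+00]]
top 392.8297338000889 392.8297338000889 281.2551983366746 209.0611659320692 [-0.01835571  0.          0.          0.          0.        ] [[-1.13392591e-02 -9.85987771e-01  1.66431776e-01  3.27378518e+02]
 [-9.99916482e-01  1.22130097e-02  4.22735509e-03  6.68813179e+01]
 [-6.20075332e-03 -1.66369941e-01 -9.86043911e-01  1.16268268e+03]
 [ 0.00000000e+00  0.00000000e+00  0.00000000e+00  1.00000000e+00]]
{'time': 0.1, 'joint_pos': array([ 6.09977829e+01,  7.51092504e+00,  8.53227926e+01,  1.32586672e-03,
        8.72615268e+01, -4.89336883e+00]), 'qd': array([-0.07357474, -0.16813877, -0.14718004,  0.00725181,  0.09229652,
       -0.11089873]), 'joint_efforts': array([ 1.07069864e-03, -5.70952606e+01, -5.01941264e+01, -1.16524266e-04,
        8.30930192e-03, -1.71054999e-06]), 'tool_pos': array([244.96230547, 547.49358872, 403.74995724]), 'tcp_rot': array([-1.79905216e+02, -9.44391801e-03,  1.55891079e+02]), 'ft_force': array([ 0.11789002,  0.01568194, -0.29466909]), 'wrist_torque': array([-0.02204378,  0.02645495,  0.00679087]), 'grip_force': 0.0, 'finger_gap': 85.26267333902226}
```

View pics/scene0.png

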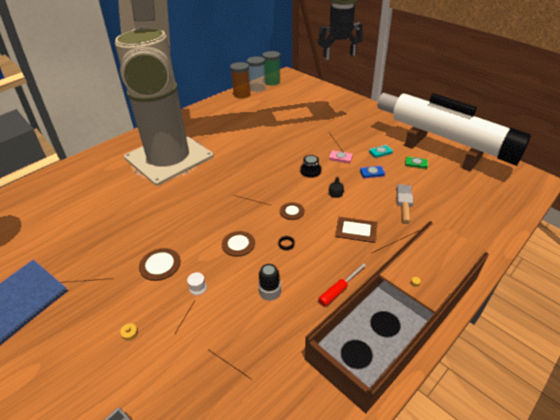

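View pics/top0.png

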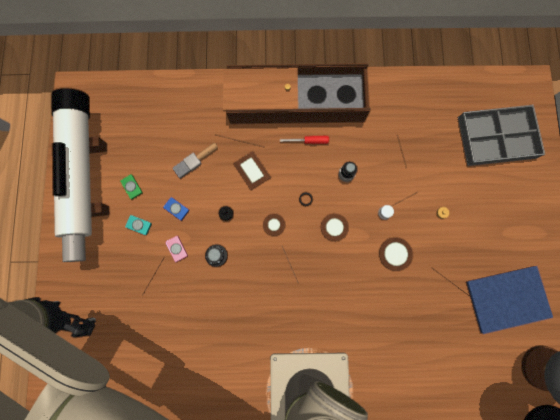

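The top view shows the following, in (column, row) pixels:
- **Pieces:** eyepiece (348,171), Barlow (216,255), blue cell (176,209), brass cap (443,213).
- **Pads:** disc66 (396,254), disc50 (335,228), disc34 (274,225), oblong (252,170).

The film can, the black pawn and the coloured cells are distractors. In the scene view the cap is at (129,331) and the eyepiece at (269,280).

```bash
cat > h.py <<'E'
from bench import *
import cv2, numpy as np
from scipy.spatial.transform import Rotation as Ro
def ray(s,uv,z):
    K=np.array([[s["fx"],0,s["cx"]],[0,s["fy"],s["cy"]],[0,0,1.]])
    p=cv2.undistortPoints(np.array(uv,float).reshape(-1,1,2),K,np.array(s["dist"]))[:,0]
    E=np.array(s["extrinsics"]); d=np.c_[p,np.ones(len(p))]@E[:3,:3].T
    return E[:3,3]+d*((z-E[2,3])/d[:,2])[:,None]
def proj(s,P):
    K=np.array([[s["fx"],0,s["cx"]],[0,s["fy"],s["cy"]],[0,0,1.]])
    E=np.linalg.inv(np.array(s["extrinsics"])); r=cv2.Rodrigues(E[:3,:3])[0]
    return cv2.projectPoints(np.array(P,float).reshape(-1,1,3),r,E[:3,3],K,np.array(s["dist"]))[0][:,0]
def mask(img,kind):
    H=cv2.cvtColor(img,cv2.COLOR_RGB2HSV); h,s,v=[H[...,i].astype(int) for i in range(3)]
    return {"pale":(s<60)&(v>150),"blue":(h>105)&(h<125)&(s>150)&(v>60),
     "brass":(h>18)&(h<32)&(s>110)&(v>120),"dark":(v<55)}[kind].astype(np.uint8)
def blobs(m,box=None,amin=30):
    """list of (area, contour) within box u0,v0,u1,v1"""
    if box is not None:
        k=np.zeros_like(m);u0,v0,u1,v1=box;k[v0:v1,u0:u1]=1;m=m*k
    cs=cv2.findContours(m,cv2.RETR_EXTERNAL,cv2.CHAIN_APPROX_NONE)[0]
    return sorted([(cv2.contourArea(c),c) for c in cs if cv2.contourArea(c)>=amin],key=lambda t:-t[0])
def onplane(s,c,z):
    """contour -> world centre, minAreaRect size, angle of long side"""
    P=ray(s,c[:,0,:],z)[:,:2]
    r=cv2.minAreaRect(P.astype(np.float32)); M=cv2.moments(P.astype(np.float32).reshape(-1,1,2))
    b=cv2.boxPoints(r); e=[b[1]-b[0],b[2]-b[1]]; l=max(e,key=np.linalg.norm)
    return np.round([M["m10"]/M["m00"],M["m01"]/M["m00"]],1),np.round(sorted(r[1]),1),round(float(np.degrees(np.arctan2(l[1],l[0]))%180),1)
def to(x,y,z=None,yaw=None):
    """needed shift in tool axes (units of rows, 0.1 m) and yaw turn (60 deg)"""
    s=sense();R=Ro.from_euler("xyz",s["tcp_rot"],degrees=True)
    d=np.array([x,y,s["tool_pos"][2] if z is None else z])-s["tool_pos"]
    print("shift",np.round(R.inv().apply(d)/100,3),"pose",np.round(s["tool_pos"],1),np.round(s["tcp_rot"],1),
     "" if yaw is None else "wz %.3f"%(-(((yaw-s["tcp_rot"][2]+90)%180)-90)/60))
E
python3 - <<'E'
from h import *
s=snapshot("top")
for n,k,box,z in [("disc66","pale",(376,234,416,274),6),("disc50","pale",(318,212,352,244),6),("disc34","pale",(260,212,288,238),6),("oblong","pale",(234,150,270,188),6),
  ("cell","blue",(160,195,192,224),14),("cap","brass",(430,200,456,226),14),("barlow","dark",(200,240,232,272),30),("eye","dark",(336,156,362,186),70)]:
    b=blobs(mask(s["img"],k),box,10)
    for a,c in b[:2]: print(n,a,*onplane(s,c,z))
w=snapshot("wrist");cv2.imwrite("pics/w0.png",w["img"][:,:,::-1])
st=sense();R=Ro.from_euler("xyz",st["tcp_rot"],degrees=True).as_matrix();E=np.array(w["extrinsics"])
print(w["fx"],w["dist"],np.round(R.T@(E[:3,3]-st["tool_pos"]),1),np.round(R.T@E[:3,:3],3))
E
```

```text
disc66 392.0 [ 386.2 -262.3] [64.5 67.4] 176.9
disc50 219.5 [467.7 -84.6] [48.9 50. ] 43.6
disc34 99.0 [476.9  95.4] [32.7 32.9] 179.4
oblong 281.0 [645.2 161.4] [41.6 70.6] 32.9
cell 57.0 [512.9 367.3] [21.9 33.8] 144.2
cell 40.5 [541.  406.3] [17.9 34.4] 147.8
barlow 37.5 [369.4 251.9] [24.6 50. ] 134.9
eye 78.5 [ 614.5 -116.9] [37.9 39.2] 149.0
289.83951962257777 [-0.06058451  0.          0.          0.          0.        ] [76.7  0.7 30.3] [[ 0.001 -0.955 -0.295]
 [ 1.     0.001  0.   ]
 [ 0.    -0.295  0.955]]
```

```bash
python3 -m jog '-.476 -.207 0 0 0 0 -1;-.476 -.207 0 0 0 0 -1;-.476 -.207 0 0 0 0 -1;-.476 -.207 0 0 0 0 -1;-.476 -.207 0 0 0 0 -1' >/dev/null; python3 -m jog '-.476 -.207 0 0 0 0 -1;0 0 0 0 0 0 -1;0 0 0 0 0 0 -1'
python3 - <<'E'
from h import *
w=snapshot("wrist");cv2.imwrite("pics/w1.png",w["img"][:,:,::-1])
for a,c in blobs(mask(w["img"],"blue"))[:3]: print(a,c.mean(0),*onplane(w,c,14))
print(proj(w,[[385,250,46],[477,95,6],[528,385,14]]))
E
```

```text
time: 1.2
tool_pos: [454.9, 317.7, 404.5]
tcp_rot: [-180.0, -0.0, 155.8]
ft_force: [-0.7, 0.6, -0.2]
finger_gap: 85.1
grip_force: 0.0
1447.5 [[345.43624161 205.86577181]] [524.1 388.3] [40.  68.7] 54.1
[[194.92031601 155.01584991]
 [138.86775107 255.96217509]
 [344.51366431 209.81351691]]
```

View pics/w1.png

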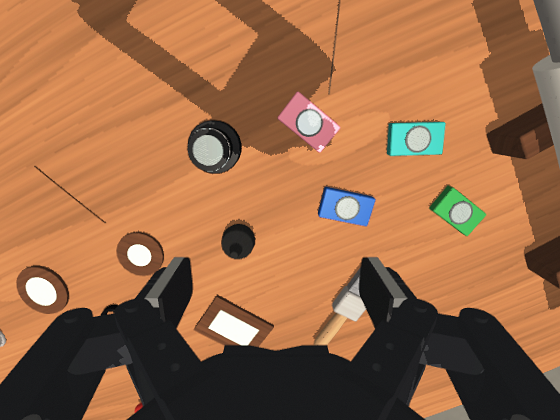

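The wrist view shows the blue cell at (345,206), the Barlow at (214,147) partly in shadow, disc34 at (140,255), disc50 at (41,291) and the oblong at (235,325). The cell measures 40×68.7 mm, which matches its given size.

```bash
python3 - <<'E'
from h import *
w=snapshot("wrist")
for n,k,box,z in [("disc34","pale",(115,230,165,280),6),("obl","pale",(195,290,275,350),6),("disc50","pale",(15,260,70,320),6),("barl","dark",(180,112,248,180),30)]:
    for a,c in blobs(mask(w["img"],k),box)[:2]: print(n,a,*onplane(w,c,z),c.mean(0))
H=cv2.cvtColor(w["img"],cv2.COLOR_RGB2HSV)[112:180,180:248]
m=((H[...,1]<70)&(H[...,2]>75)).astype(np.uint8)
F=np.zeros((420,560),np.uint8);F[112:180,180:248]=m
for a,c in blobs(F)[:2]: print("glass",a,*onplane(w,c,46))
to(615-20,-117+0,400)
E
```

```text
disc34 375.5 [475.4  95.7] [33.5 33.8] 148.1 [[138.61904762 255.07936508]]
obl 889.0 [643.  162.3] [41.5 69.6] 31.8 [[232.2037037  328.25925926]]
disc50 618.0 [466.  -84.4] [49.3 50.9] 141.1 [[ 40.46341463 290.96341463]]
barl 849.5 [378.6 278.9] [58.2 62.2] 65.5 [[212.6217765  145.94269341]]
glass 724.5 [386.  265.6] [33.5 35.1] 65.7
glass 84.0 [406.8 283.7] [12.5 21.9] 127.6
shift [-3.059 -3.404  0.044] pose [454.3 318.5 404.6] [-180.   -0.  156.]
```

```bash
R='-.51 -.567 0 0 0 0 -1'; python3 -m jog '-.43 -.43 0 0 0 0 -1;-.43 -.43 0 0 0 0 -1;-.43 -.43 0 0 0 0 -1;-.43 -.43 0 0 0 0 -1;-.43 -.43 0 0 0 0 -1' >/dev/null; python3 -m jog '-.43 -.43 0 0 0 0 -1;-.43 -.43 0 0 0 0 -1;0 -.4 0 0 0 0 -1;0 0 0 0 0 0 -1;0 0 0 0 0 0 -1'
python3 - <<'E'
from h import *
w=snapshot("wrist");cv2.imwrite("pics/w2.png",w["img"][:,:,::-1])
print(proj(w,[[614,-117,75],[466,-84,6],[386,-262,6]]))
for a,c in blobs(mask(w["img"],"dark"))[:5]: print(a,c.mean(0),*onplane(w,c,75))
for a,c in blobs(mask(w["img"],"pale"))[:6]: print(a,c.mean(0),*onplane(w,c,6))
for a,c in blobs(mask(w["img"],"brass"))[:3]: print(a,c.mean(0),*onplane(w,c,14))
E
```

```text
time: 2.55
tool_pos: [590.7, -115.2, 404.7]
tcp_rot: [180.0, -0.0, 156.0]
ft_force: [-0.1, 1.1, -0.1]
finger_gap: 85.2
grip_force: 0.0
[[281.7046845  211.63863705]
 [255.74049239  73.61741631]
 [ 94.93205893  76.35118231]]
48575.0 [[306.52154399 348.46005386]] [ 831.2 -210.6] [302.8 916.1] 65.8
657.5 [[348.27530364 112.48178138]] [544.7 -15.1] [33.1 33.3] 99.6
584.5 [[525.33009709   6.32038835]] [519.9 179.9] [15.5 48.8] 71.4
436.0 [[279.18902439 213.71341463]] [ 608.  -116.9] [37.9 41. ] 56.5
202.0 [[493.93661972 265.20070423]] [781.4  90.2] [ 13.6 153.3] 83.3
2322.0 [[94.78846154 73.58333333]] [ 383.6 -261.3] [65.2 66.5] 64.4
1565.5 [[489.368 128.904]] [642.8 163.2] [40.7 69.4] 33.0
1445.5 [[255.83739837  72.28455285]] [465.1 -83.3] [48.8 49.6] 2.4
707.5 [[402.34482759  14.87356322]] [475.   96.7] [32.8 34.2] 68.3
671.0 [[153.89285714 160.14285714]] [ 505.4 -247.1] [38.  38.6] 155.7
336.5 [[ 18.65217391 349.73913043]] [ 690.7 -665.9] [ 30.  141.5] 110.3
376.0 [[ 52.78125 209.71875]] [ 504.2 -407.4] [32.1 32.4] 104.8
```

View pics/w2.png

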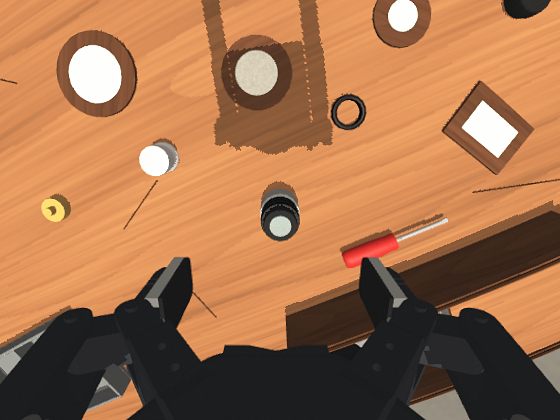

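The wrist view shows the eyepiece upright at (280,212), disc50 at (256,73), disc66 at (95,74), the brass cap at (53,210) and the oblong at (489,129). The measured sizes match. Next I'll refine the eyepiece axis.

```bash
python3 - <<'E'
from h import *
def glass(s,box,z,n):
    H=cv2.cvtColor(s["img"],cv2.COLOR_RGB2HSV); F=((H[...,1]<80)&(H[...,2]>110)).astype(np.uint8)
    for a,c in blobs(F,box,8)[:2]: print(n,a,c.mean(0),*onplane(s,c,z))
w=snapshot("wrist");t=snapshot("top")
glass(w,(262,214,300,242),75,"w"); glass(t,(338,158,360,186),75,"t")
to(611,-117,300)
E
```

```text
w 336.5 [[279.66101695 225.83050847]] [ 628.6 -125.6] [23.3 23.7] 156.0
t 355.0 [[348.  171.5]] [ 617.5 -120.2] [39.6 92.5] 163.6
shift [-0.193  0.063  1.049] pose [ 590.7 -114.9  404.9] [180.   0. 156.]
```

```bash
python3 - <<'E'
from h import *
w=snapshot("wrist")["img"][175:250,240:320];t=snapshot("top")["img"][150:195,325:373];s=snapshot("scene")["img"][255:305,245:295]
f=lambda i:cv2.resize(i,(260,260),interpolation=0)
cv2.imwrite("pics/c1.png",np.hstack([f(w),f(t),f(s)])[:,:,::-1])
W=snapshot("wrist")
for x,y in [(614,-117),(620,-120),(626,-124)]: print(proj(W,[[x,y,0],[x,y,75]]).round(1).tolist(),proj(snapshot("top"),[[x,y,0],[x,y,75]]).round(1).tolist(),proj(snapshot("scene"),[[x,y,0],[x,y,75]]).round(1).tolist())
E
```

```text
[[280.9, 193.9], [282.1, 211.5]] [[343.0, 179.0], [347.0, 172.6]] [[269.0, 284.8], [267.4, 263.0]]
[[280.6, 198.7], [281.8, 217.3]] [[344.0, 177.1], [347.9, 170.6]] [[269.8, 287.1], [268.3, 265.3]]
[[279.7, 203.8], [280.7, 223.4]] [[345.2, 175.1], [349.2, 168.5]] [[270.4, 289.6], [268.8, 267.9]]
```

View pics/c1.png

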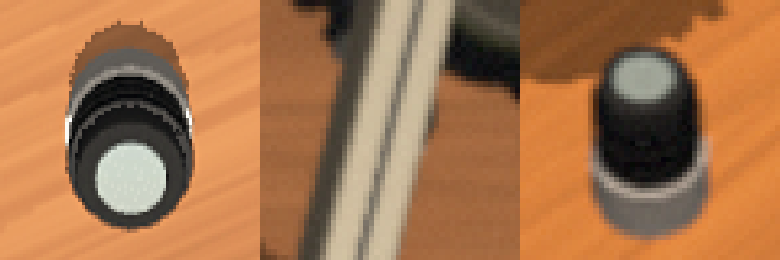

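```bash
python3 - <<'E'
from h import *
for n,box in (("top",(338,156,362,184)),("scene",(255,258,285,280))):
    i=cv2.imread(f"pics/{n}0.png")[:,:,::-1].copy(); s=snapshot(n)
    H=cv2.cvtColor(i,cv2.COLOR_RGB2HSV); F=((H[...,1]<70)&(H[...,2]>100)).astype(np.uint8)
    for a,c in blobs(F,box,6)[:3]: print(n,a,c.mean(0),*onplane(s,c,75),c[:,0].min(0),c[:,0].max(0))
E
```

```text
top 45.0 [[350.40909091 167.04545455]] [ 630.4 -127.1] [22.3 23.1] 134.4 [346 163] [354 171]
scene 70.0 [[268.42857143 269.46428571]] [ 628.3 -127.4] [23.1 23.1] 168.2 [263 265] [274 274]
```

All three views agree on the eyepiece axis at (629,-126). Picking it up.

```bash
python3 -c "
from h import *
to(629,-126,201)"
```

```text
shift [-0.39   0.072  2.037] pose [ 590.5 -116.6  404.7] [180.    0.  155.9]
```

```bash
python3 -m jog '-.39 .07 .2 0 0 0 -1;0 0 .5 0 0 0 -1;0 0 .5 0 0 0 -1;0 0 .45 0 0 0 -1;0 0 .38 0 0 0 -1'; python3 -m jog '0 0 0 0 0 0 -1;0 0 0 0 0 0 1;0 0 0 0 0 0 1;0 0 0 0 0 0 1;0 0 0 0 0 0 1' 40;python3 -m jog '0 0 0 0 0 0 1;0 0 0 0 0 0 1;0 0 -.1 0 0 0 1;0 0 -.4 0 0 0 1;0 0 -.4 0 0 0 1'
```

```text
time: 3.92
tool_pos: [628.4, -126.1, 199.5]
tcp_rot: [-180.0, -0.1, 155.9]
ft_force: [-0.2, -0.5, -0.7]
finger_gap: 84.9
grip_force: 0.0
time: 4.55
tool_pos: [630.2, -126.5, 204.7]
tcp_rot: [180.0, 0.3, 155.9]
ft_force: [-0.2, -1.1, 5.9]
finger_gap: 44.0
grip_force: 41.2
time: 5.18
tool_pos: [628.6, -126.0, 292.9]
tcp_rot: [-180.0, -0.1, 155.9]
ft_force: [0.2, -0.6, -1.9]
finger_gap: 43.8
grip_force: 41.3
```

```bash
python3 -m jog '.4 -.07 0 0 0 0 1;.45 -.07 0 0 0 0 1;.45 -.07 0 0 0 0 1;.363 -.072 0 0 0 0 1;0 0 0 0 0 0 1'; python3 -m jog '0 0 .3 0 0 0 1;0 0 .3 0 0 0 1;0 0 .17 0 0 0 1;0 0 .03 0 0 0 1;0 0 0 0 0 0 1'
python3 - <<'E'
from h import *
w=snapshot("wrist");cv2.imwrite("pics/w3.png",w["img"][:,:,::-1]);print(sense()["ft_force"],sense()["tool_pos"])
E
```

```text
time: 5.8
tool_pos: [463.4, -83.2, 291.6]
tcp_rot: [-180.0, -0.1, 155.9]
ft_force: [0.3, -0.1, -1.8]
finger_gap: 44.2
grip_force: 41.3
time: 6.42
tool_pos: [466.2, -84.1, 212.5]
tcp_rot: [180.0, 0.1, 155.9]
ft_force: [-0.1, 0.1, -1.3]
finger_gap: 43.8
grip_force: 41.3
[-0.17309081 -0.309387   -2.39866668] [466.35413373 -84.13939897 212.82227009]
```

View pics/w3.png

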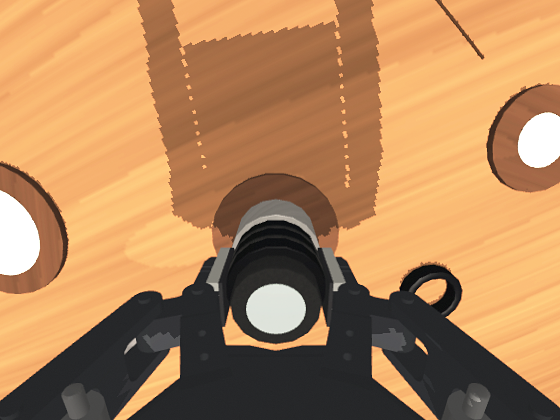

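The eyepiece is over disc50, with no inlay showing. I'll lower it in small steps until the force shows contact.

```bash
for i in 1; do python3 -m jog '0 0 .02 0 0 0 1;0 0 0 0 0 0 1' | grep -E 'pos|force'; done; python3 -m jog '0 0 .02 0 0 0 1;0 0 0 0 0 0 1'| grep -E 'pos|force'; python3 -m jog '0 0 .02 0 0 0 1;0 0 0 0 0 0 1'| grep -E 'pos|force'
```

```text
tool_pos: [466.2, -84.1, 210.7]
ft_force: [0.4, -0.2, 1.3]
grip_force: 41.6
tool_pos: [466.5, -84.2, 210.6]
ft_force: [-10.7, 2.0, 24.6]
grip_force: 43.9
tool_pos: [466.8, -84.2, 210.6]
ft_force: [-20.8, 5.2, 46.9]
grip_force: 46.1
```

```bash
python3 -m jog '0 0 -.04 0 0 0 1;0 0 0 0 0 0 1' | grep -E 'pos|force'; python3 -m jog '0 0 0 0 0 0 -.4;0 0 0 0 0 0 -1;0 0 0 0 0 0 -1;0 0 0 0 0 0 -1;0 0 0 0 0 0 -1'; python3 -m jog '0 0 -.2 0 0 0 -1;0 0 -.5 0 0 0 -1;0 0 -.5 0 0 0 -1;0 0 -.4 0 0 0 -1;0 0 0 0 0 0 -1'
python3 - <<'E'
from h import *
for n,box in (("top",(200,238,232,272)),("scene",(298,150,324,180))):
    i=cv2.imread(f"pics/{n}0.png")[:,:,::-1].copy(); s=snapshot(n)
    H=cv2.cvtColor(i,cv2.COLOR_RGB2HSV); F=((H[...,1]<90)&(H[...,2]>70)).astype(np.uint8)
    for a,c in blobs(F,box,6)[:2]: print(n,a,c.mean(0),*onplane(s,c,46))
w=snapshot("wrist");cv2.imwrite("pics/w4.png",w["img"][:,:,::-1])
to(386,266,370)
E
```

```text
tool_pos: [466.0, -84.0, 210.6]
ft_force: [-3.4, 0.7, 9.5]
grip_force: 42.7
time: 8.1
tool_pos: [465.6, -83.9, 209.6]
tcp_rot: [-180.0, -0.0, 155.9]
ft_force: [-0.3, 0.0, 0.2]
finger_gap: 85.6
grip_force: 0.0
time: 8.72
tool_pos: [466.8, -84.2, 374.0]
tcp_rot: [179.9, 0.4, 155.9]
ft_force: [-0.1, -0.5, -0.9]
finger_gap: 85.5
grip_force: 0.0
top 138.0 [[213.98214286 254.60714286]] [388.6 263.6] [37.4 49.9] 6.5
scene 58.0 [[310.53571429 158.71428571]] [386.1 262.4] [32.9 36.8] 133.5
shift [ 2.153  2.869 -0.012] pose [465.3 -83.8 368.6] [-1.800e+02 -1.000e-01  1.559e+02]
```

View pics/w4.png

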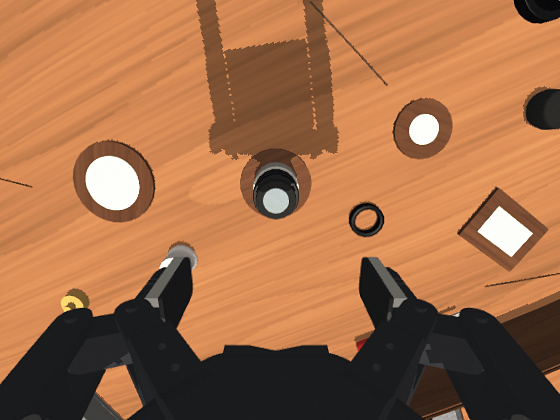

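The eyepiece stands upright on disc50 at (276,190). Next is the Barlow.

```bash
python3 -m jog '.307 .407 0 0 0 0 -1;.307 .407 0 0 0 0 -1;.307 .407 0 0 0 0 -1;.307 .407 0 0 0 0 -1;.307 .407 0 0 0 0 -1' >/dev/null; python3 -m jog '.307 .407 0 0 0 0 -1;.307 .407 0 0 0 0 -1;0 0 0 0 0 0 -1;0 0 0 0 0 0 -1'
python3 - <<'E'
from h import *
w=snapshot("wrist");I=w["img"];cv2.imwrite("pics/w5.png",I[:,:,::-1])
H=cv2.cvtColor(I,cv2.COLOR_RGB2HSV); F=((H[...,1]<70)&(H[...,2]>75)).astype(np.uint8)
p=proj(w,[[386,264,46]])[0];print(p);b=[int(p[0])-40,int(p[1])-40,int(p[0])+40,int(p[1])+40]
for a,c in blobs(F,b)[:3]: print("glass",a,c.mean(0),*onplane(w,c,46))
for a,c in blobs(mask(I,"dark"),b)[:3]: print("dark",a,c.mean(0),*onplane(w,c,46))
E
```

```text
time: 10.0
tool_pos: [385.4, 263.7, 368.1]
tcp_rot: [-179.8, -0.1, 156.0]
ft_force: [-0.2, -0.4, -0.8]
finger_gap: 85.2
grip_force: 0.0
[275.98265059 194.6449147 ]
glass 1361.0 [[277.08130081 185.91463415]] [383.1 268.3] [47.7 55.4] 71.8
dark 585.5 [[274.76097561 171.27804878]] [361. 275.] [24.7 55.4] 73.3
```

View pics/w5.png

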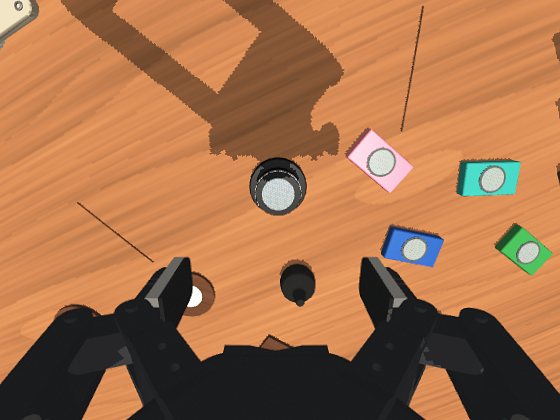

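The Barlow's glass is at about (278,193), with the fingers well clear of everything. I'll refine it with a stricter mask.

```bash
python3 - <<'E'
from h import *
w=snapshot("wrist");I=w["img"]
H=cv2.cvtColor(I,cv2.COLOR_RGB2HSV)
for v in (110,140,160):
  F=cv2.morphologyEx(((H[...,1]<70)&(H[...,2]>v)).astype(np.uint8),cv2.MORPH_OPEN,np.ones((5,5)))
  for a,c in blobs(F,(235,150,320,230))[:1]: print("glass",a,c.mean(0),*onplane(w,c,46))
F=(H[...,2]<100).astype(np.uint8)
for a,c in blobs(F,(240,150,320,230))[:1]: print("whole",a,c[:,0].min(0),c[:,0].max(0))
for x,y in((386,264),(388,264)):
  t=np.linspace(0,6.28,60);q=lambda r,z:proj(w,np.c_[x+r*np.cos(t),y+r*np.sin(t),0*t+z])
  for r,z in((33,0),(33,16),(24,46)): e=q(r,z);print(x,r,z,e.min(0).round(1),e.max(0).round(1))
E
```

```text
glass 796.5 [[277.8021978  193.28571429]] [386.3 265.9] [33.3 33.4] 66.0
glass 765.5 [[277.7752809  193.17977528]] [386.1 265.9] [32.2 32.4] 66.0
glass 749.0 [[277.92222222 193.15555556]] [386.3 265.9] [32.2 32.4] 66.0
whole 2483.0 [250 156] [306 214]
386 33 0 [248.5 156.5] [303.7 210.5]
386 33 16 [247.2 158.4] [305.  214.7]
386 24 46 [253.1 171.2] [299.1 215.8]
388 33 0 [249.2 158.1] [304.4 211.9]
388 33 16 [247.9 160. ] [305.7 216.2]
388 24 46 [253.9 173. ] [299.9 217.4]
```

```bash
python3 -m jog '.005 .018 .4 0 0 0 -1;0 0 .5 0 0 0 -1;0 0 .5 0 0 0 -1;0 0 .347 0 0 0 -1;0 0 0 0 0 0 -1'|grep -E 'pos|ft'; python3 -m jog '0 0 0 0 0 0 1;0 0 0 0 0 0 1;0 0 0 0 0 0 1;0 0 0 0 0 0 1;0 0 0 0 0 0 1' 40;python3 -m jog '0 0 0 0 0 0 1;0 0 -.1 0 0 0 1;0 0 -.4 0 0 0 1;0 0 -.4 0 0 0 1;0 0 -.2 0 0 0 1'
```

```text
tool_pos: [384.8, 263.8, 192.0]
ft_force: [-0.9, -0.7, 0.6]
time: 11.35
tool_pos: [387.3, 266.2, 197.4]
tcp_rot: [179.8, 0.2, 155.9]
ft_force: [-1.4, -2.3, 6.5]
finger_gap: 46.5
grip_force: 40.4
time: 11.98
tool_pos: [386.6, 266.2, 308.7]
tcp_rot: [179.8, 0.2, 155.9]
ft_force: [0.2, 1.2, -2.0]
finger_gap: 46.8
grip_force: 42.1
```

```bash
python3 -m jog '-.194 -.438 0 0 0 0 1;-.194 -.438 0 0 0 0 1;-.194 -.438 0 0 0 0 1;-.194 -.438 0 0 0 0 1;-.194 -.438 0 0 0 0 1'>/dev/null;python3 -m jog '-.194 -.438 0 0 0 0 1;-.194 -.438 0 0 0 0 1;-.194 -.438 0 0 0 0 1;-.194 -.438 0 0 0 0 1;-.194 -.438 0 0 0 0 1'>/dev/null; python3 -m jog '-.192 -.444 0 0 0 0 1;0 0 0 0 0 0 1;0 0 0 0 0 0 1'
python3 - <<'E'
from h import *
w=snapshot("wrist");cv2.imwrite("pics/w6.png",w["img"][:,:,::-1]);print(proj(w,[[383.8,-261.5,6]]))
H=cv2.cvtColor(w["img"],cv2.COLOR_RGB2HSV)
for a,c in blobs(mask(w["img"],"brass"))[:3]: print("cap",a,c.mean(0),*onplane(w,c,14))
E
```

```text
time: 13.6
tool_pos: [383.5, -261.4, 305.3]
tcp_rot: [180.0, -0.0, 155.8]
ft_force: [-0.3, 0.4, -2.7]
finger_gap: 46.6
grip_force: 42.6
[[274.48361064 200.16842749]]
```

View pics/w6.png

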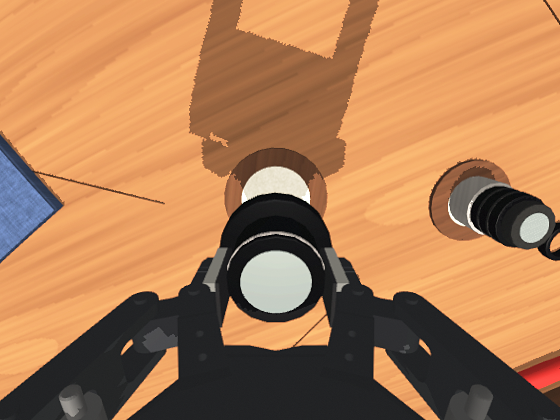

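The Barlow is held over disc66: pad outline columns 226–327 and top row 148, Barlow glass at (276,282). I'll check the residual offset numerically.

```bash
python3 - <<'E'
from h import *
w=snapshot("wrist");I=w["img"];H=cv2.cvtColor(I,cv2.COLOR_RGB2HSV)
F=((H[...,1]<75)&(H[...,2]>130)).astype(np.uint8)
for r in(172,178,184,190):
  c=np.where(F[r,220:330])[0]+220; print(r,c.min(),c.max(),(c.min()+c.max())/2)
c=np.where(F[140:200,276])[0]+140;print("top row",c.min())
t=np.linspace(0,6.28,400)
for x,y in((383.8,-261.5),(384.6,-260)):
  e=proj(w,np.c_[x+33*np.cos(t),y+33*np.sin(t),0*t+6]);print(e.min(0),[ [e[(abs(e[:,1]-r)<1.5)][:,0].min().round(1),e[(abs(e[:,1]-r)<1.5)][:,0].max().round(1)] for r in (178,184,190)])
m=((H[...,1]<60)&(H[...,2]>150)).astype(np.uint8)
for a,c in blobs(m,(230,240,325,320))[:1]: print("glass",a,c.mean(0),*onplane(w,c,305-195+46))
print(sense()["tool_pos"])
E
```

```text
172 255 294 274.5
178 249 301 275.0
184 245 305 275.0
190 242 307 274.5
top row 166
[239.83521641 166.27456822] [[np.float64(246.7), np.float64(301.2)], [np.float64(243.0), np.float64(304.9)], [np.float64(240.9), np.float64(307.1)]]
[241.59342722 166.40168117] [[np.float64(248.5), np.float64(303.0)], [np.float64(244.8), np.float64(306.7)], [np.float64(242.6), np.float64(308.9)]]
glass 3398.0 [[275.50531915 281.4787234 ]] [ 381.9 -259.2] [32.9 33.5] 65.9
[ 383.71984433 -260.70244773  305.15256944]
```

```bash
python3 -m jog '0 0 .4 0 0 0 1;0 0 .4 0 0 0 1;0 0 .17 0 0 0 1;0 0 .03 0 0 0 1;0 0 0 0 0 0 1'|grep -E 'pos|ft'; python3 -m jog '0 0 .015 0 0 0 1;0 0 0 0 0 0 1' | grep -E 'pos|ft';python3 -m jog '0 0 .015 0 0 0 1;0 0 0 0 0 0 1' | grep -E 'pos|ft'
```

```text
tool_pos: [384.4, -261.9, 206.3]
ft_force: [0.1, 0.4, -2.4]
tool_pos: [384.0, -262.0, 204.4]
ft_force: [0.6, 0.6, -2.1]
tool_pos: [384.0, -262.1, 203.4]
ft_force: [-4.4, 3.1, 9.5]
```

```bash
python3 -m jog '0 0 0 0 0 0 -.4;0 0 0 0 0 0 -1;0 0 0 0 0 0 -1;0 0 0 0 0 0 -1;0 0 -.2 0 0 0 -1'|grep -E 'gap|ft'; python3 -m jog '0 0 -.5 0 0 0 -1;0 0 -.5 0 0 0 -1;-.423 -.209 -.4 0 0 0 -1;-.423 -.209 0 0 0 0 -1;-.423 -.209 0 0 0 0 -1'>/dev/null;python3 -m jog '-.423 -.209 0 0 0 0 -1;0 0 0 0 0 0 -1;0 0 0 0 0 0 -1'
python3 - <<'E'
from h import *
w=snapshot("wrist");cv2.imwrite("pics/w7.png",w["img"][:,:,::-1]);t=snapshot("top")
for a,c in blobs(mask(w["img"],"brass"))[:2]: print("cap",a,c.mean(0),*onplane(w,c,14))
print(proj(w,[[504,-407,14],[384,-261.5,46]]),sense()["tool_pos"])
E
```

```text
ft_force: [-0.7, -0.1, -0.3]
finger_gap: 85.5
time: 16.45
tool_pos: [503.8, -406.8, 361.3]
tcp_rot: [180.0, -0.1, 155.9]
ft_force: [0.1, 0.5, 0.2]
finger_gap: 85.1
grip_force: 0.0
cap 623.0 [[274.425 188.475]] [ 503.8 -407.1] [32.3 32.3] 110.7
[[274.46951009 188.8032498 ]
 [369.6187493   11.13837351]] [ 503.61895125 -406.35514874  362.50114815]
```

View pics/w7.png

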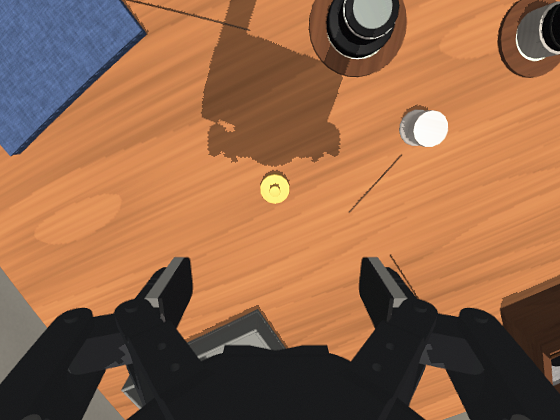

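The cap is at (274,188), measuring (503.8,-407.1), right under the tool. Picking it up.

```bash
python3 -m jog '0 0 .5 0 0 0 -1;0 0 .5 0 0 0 -1;0 0 .5 0 0 0 -1;0 0 .34 0 0 0 -1;0 0 0 0 0 0 -1'|grep -E 'pos|ft'; python3 -m jog '0 0 0 0 0 0 1;0 0 0 0 0 0 1;0 0 0 0 0 0 1;0 0 0 0 0 0 1;0 0 0 0 0 0 1' 30;python3 -m jog '0 0 0 0 0 0 1;0 0 -.1 0 0 0 1;0 0 -.4 0 0 0 1;0 0 -.4 0 0 0 1;0 0 -.3 0 0 0 1'
```

```text
tool_pos: [502.3, -405.2, 175.4]
ft_force: [-1.2, 0.9, 0.1]
time: 17.8
tool_pos: [504.7, -407.7, 180.3]
tcp_rot: [-179.9, 0.2, 155.9]
ft_force: [-1.7, 1.4, 8.0]
finger_gap: 31.7
grip_force: 29.1
time: 18.42
tool_pos: [504.2, -407.3, 301.1]
tcp_rot: [-179.9, 0.1, 155.9]
ft_force: [-0.5, -0.5, -0.5]
finger_gap: 31.9
grip_force: 29.9
```

```bash
python3 -m jog '.21 .407 -.1 0 0 0 1;.21 .407 0 0 0 0 1;.21 .407 0 0 0 0 1;.21 .407 0 0 0 0 1;.21 .407 0 0 0 0 1'>/dev/null;python3 -m jog '.21 .407 0 0 0 0 1;.21 .407 0 0 0 0 1;.21 .407 0 0 0 0 1;.21 .407 0 0 0 0 1;.21 .407 0 0 0 0 1'>/dev/null; python3 -m jog '.217 .406 .1 0 0 0 1;0 0 .4 0 0 0 1;0 0 .3 0 0 0 1;0 0 0 0 0 0 1;0 0 0 0 0 0 1'
python3 - <<'E'
from h import *
w=snapshot("wrist");cv2.imwrite("pics/w8.png",w["img"][:,:,::-1]);H=cv2.cvtColor(w["img"],cv2.COLOR_RGB2HSV);F=((H[...,1]<75)&(H[...,2]>130)).astype(np.uint8)
p=proj(w,[[475.3,96,6]])[0];print(p,sense()["tool_pos"])
t=np.linspace(0,6.28,400);e=proj(w,np.c_[475.3+17*np.cos(t),96+17*np.sin(t),0*t+6]);print(e.min(0),e.max(0))
for a,c in blobs(F,[int(p[0])-40,int(p[1])-40,int(p[0])+40,int(p[1])+40],15)[:2]: print(a,c[:,0].min(0),c[:,0].max(0))
for a,c in blobs(mask(w["img"],"brass"),None,100)[:2]: print("cap",a,c.mean(0),c[:,0].min(0),c[:,0].max(0),*onplane(w,c,66))
E
```

```text
time: 20.3
tool_pos: [476.0, 96.1, 229.6]
tcp_rot: [179.9, 0.1, 155.9]
ft_force: [0.9, -0.1, -0.6]
finger_gap: 32.0
grip_force: 30.0
[273.57152114 227.60849218] [476.2679979   96.07382963 230.02632256]
[249.79724712 204.86850485] [297.34450946 249.22386781]
1004.5 [251 205] [298 237]
```

View pics/w8.png

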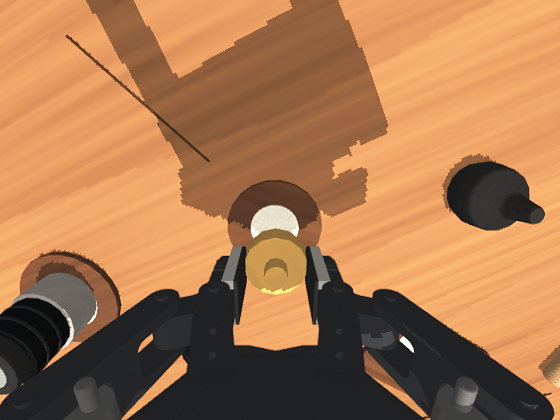

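The cap is level in the fingers at (276,262) and the disc34 inlay is right behind it at (274,227), within 1 px of the prediction. Lowering it.

```bash
python3 -m jog '0 0 .2 0 0 0 1;0 0 .18 0 0 0 1;0 0 .03 0 0 0 1;0 0 0 0 0 0 1'|grep -E 'pos|ft'; python3 -m jog '0 0 .015 0 0 0 1;0 0 0 0 0 0 1' | grep -E 'pos|ft';python3 -m jog '0 0 .015 0 0 0 1;0 0 0 0 0 0 1' | grep -E 'pos|ft'
```

```text
tool_pos: [475.4, 96.1, 187.2]
ft_force: [-0.5, -0.3, -0.9]
tool_pos: [475.8, 96.2, 186.3]
ft_force: [-0.9, 0.3, 3.4]
tool_pos: [476.0, 96.2, 186.1]
ft_force: [-9.6, -1.0, 20.1]
```

```bash
python3 -m jog '0 0 -.015 0 0 0 1;0 0 0 0 0 0 -.4;0 0 0 0 0 0 -1;0 0 0 0 0 0 -1;0 0 0 0 0 0 -1'|grep -E 'gap|ft'; python3 -m jog '0 0 -.2 0 0 0 -1;0 0 -.5 0 0 0 -1;0 0 -.5 0 0 0 -1;0 0 -.4 0 0 0 -1;.125 .478 0 0 0 0 -1'>/dev/null;python3 -m jog '.125 .478 0 0 0 0 -1;.125 .478 0 0 0 0 -1;.125 .478 0 0 0 0 -1;.125 .478 0 0 0 0 -1;.125 .478 0 0 0 0 -1'>/dev/null
python3 -m jog '0 0 0 0 0 -.163 -1;0 0 0 0 0 -.163 -1;0 0 0 0 0 -.163 -1;0 0 0 0 0 -.163 -1;0 0 0 0 0 -.163 -1'>/dev/null;python3 -m jog '0 0 0 0 0 -.163 -1;0 0 0 0 0 -.163 -1;0 0 0 0 0 -.163 -1;0 0 0 0 0 0 -1;0 0 0 0 0 0 -1'
python3 - <<'E'
from h import *
w=snapshot("wrist");cv2.imwrite("pics/w9.png",w["img"][:,:,::-1])
for a,c in blobs(mask(w["img"],"blue"))[:2]: print(a,c.mean(0),*onplane(w,c,14))
for a,c in blobs(mask(w["img"],"pale"))[:5]: print(a,c.mean(0),*onplane(w,c,6))
t=snapshot("top")
for a,c in blobs(mask(t["img"],"pale"),(234,150,270,188))[:5]: print(a,c.mean(0),*onplane(t,c,6))
E
```

```text
ft_force: [-0.6, -0.7, -0.4]
finger_gap: 85.3
time: 24.48
tool_pos: [524.0, 388.5, 345.3]
tcp_rot: [180.0, -0.0, -126.1]
ft_force: [0.2, 0.4, 0.1]
finger_gap: 85.7
grip_force: 0.0
2159.5 [[272.29946524 189.3368984 ]] [525.7 387.9] [39.  67.2] 53.9
2427.5 [[52.25870647 81.94527363]] [643.3 162.1] [41.1 69.3] 32.7
2011.0 [[438.92168675 398.01807229]] [515.6 794.1] [ 72.  144.7] 85.1
1349.0 [[544.03846154 344.01538462]] [345.8 804.6] [62.8 91.1] 95.8
1033.5 [[144.52066116 233.79338843]] [678.3 344. ] [40.1 42.1] 36.2
874.5 [[179.28205128 243.39316239]] [653.  376.3] [38.4 40.3] 126.5
279.0 [[251.53571429 169.85714286]] [645.2 161.3] [41.6 70.6] 32.9
```

View pics/w9.png

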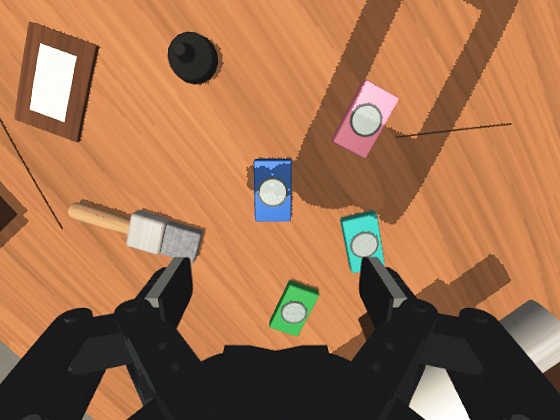

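The blue cell is at (272,189), aligned with the tool, and the teal and brush neighbours sit outside the finger sweep. Picking it up.

```bash
python3 -m jog '-.005 -.013 .4 0 0 0 -1;0 0 .5 0 0 0 -1;0 0 .4 0 0 0 -1;0 0 .37 0 0 0 -1;0 0 0 0 0 0 -1'|grep -E 'pos|ft'; python3 -m jog '0 0 0 0 0 0 1;0 0 0 0 0 0 1;0 0 0 0 0 0 1;0 0 0 0 0 0 1;0 0 0 0 0 0 1' 30;python3 -m jog '0 0 0 0 0 0 1;0 0 -.1 0 0 0 1;0 0 -.4 0 0 0 1;0 0 -.4 0 0 0 1;0 0 -.3 0 0 0 1'
```

```text
tool_pos: [523.5, 387.0, 174.4]
ft_force: [-1.1, -0.1, -1.1]
time: 25.82
tool_pos: [526.3, 388.8, 181.1]
tcp_rot: [-179.9, 0.2, -125.9]
ft_force: [-1.0, -0.2, 5.0]
finger_gap: 38.9
grip_force: 29.9
time: 26.45
tool_pos: [525.7, 388.4, 301.9]
tcp_rot: [-179.9, 0.2, -125.9]
ft_force: [-0.5, -0.7, -1.8]
finger_gap: 38.7
grip_force: 30.6
```

```bash
python3 -m jog '.226 -.456 0 0 0 0 1;.226 -.456 0 0 0 0 1;.226 -.456 0 0 0 0 1;.226 -.456 0 0 0 0 1;.226 -.456 0 0 0 0 1'>/dev/null;python3 -m jog '0 0 0 0 0 .118 1;0 0 0 0 0 .118 1;0 0 0 0 0 .118 1;0 0 .4 0 0 0 1;0 0 .3 0 0 0 1'>/dev/null;python3 -m jog '0 0 0 0 0 0 1;0 0 0 0 0 0 1'
python3 - <<'E'
from h import *
w=snapshot("wrist");I=w["img"];cv2.imwrite("pics/w10.png",I[:,:,::-1])
for a,c in blobs(mask(I,"blue"))[:2]: print("blue",a,c.mean(0),*onplane(w,c,14+50))
for a,c in blobs(mask(I,"pale"))[:3]: print("pale",a,c.mean(0),c[:,0].min(0),c[:,0].max(0),*onplane(w,c,6))
u=np.radians(32.7);R=np.array([[np.cos(u),-np.sin(u)],[np.sin(u),np.cos(u)]])
for h in((34,20),(51,37)):
  q=np.array([[1,1],[1,-1],[-1,-1],[-1,1]])*h@R.T+[643.3,162.1]; print(proj(w,np.c_[q,np.full(4,6)]).round(0).tolist())
E
```

```text
time: 27.95
tool_pos: [644.5, 163.2, 230.4]
tcp_rot: [-180.0, 0.1, -147.1]
ft_force: [-0.6, -0.5, -0.6]
finger_gap: 39.1
grip_force: 30.6
blue 8634.5 [[275.36118598 255.21024259]] [640.9 162.5] [39.1 68.8] 33.0
pale 1945.0 [[275.5        264.78169014]] [249 241] [302 288] [670.1 181.5] [39.6 39.9] 123.0
pale 1073.0 [[273.60526316 186.67105263]] [245 177] [303 196] [620.1 147.5] [13.4 40.2] 122.9
pale 608.5 [[ 61.23350254 239.24873096]] [ 13 210] [109 267] [741.4  34.8] [ 6.7 79.6] 90.7
[[300.0, 267.0], [247.0, 266.0], [244.0, 177.0], [303.0, 177.0]]
[[321.0, 286.0], [225.0, 286.0], [218.0, 152.0], [329.0, 153.0]]
```

View pics/w10.png

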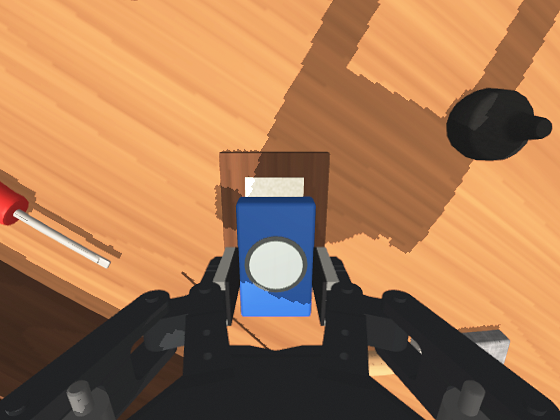

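The cell at (276,256) is aligned over the oblong, and the inlay corners (245,177) and (303,177) match the prediction. Lowering it.

```bash
python3 -m jog '0 0 .2 0 0 0 1;0 0 .18 0 0 0 1;0 0 .03 0 0 0 1;0 0 0 0 0 0 1'|grep -E 'pos|ft'; python3 -m jog '0 0 .01 0 0 0 1;0 0 0 0 0 0 1' | grep -E 'pos|ft';python3 -m jog '0 0 .01 0 0 0 1;0 0 0 0 0 0 1' | grep -E 'pos|ft'
```

```text
tool_pos: [643.5, 162.9, 186.6]
ft_force: [-2.1, -1.0, 3.6]
tool_pos: [643.6, 162.9, 186.5]
ft_force: [-4.2, -0.9, 9.8]
tool_pos: [643.7, 162.9, 186.5]
ft_force: [-9.0, -2.5, 16.5]
```

Contact made. I'll release, rise, back off toward the middle, and check everything.

```bash
python3 -m jog '0 0 -.02 0 0 0 1;0 0 0 0 0 0 -.4;0 0 0 0 0 0 -1;0 0 0 0 0 0 -1;0 0 0 0 0 0 -1'|grep -E 'gap|ft'; python3 -m jog '0 0 -.2 0 0 0 -1;0 0 -.5 0 0 0 -1;0 0 -.5 0 0 0 -1;0 0 -.4 0 0 0 -1;.4 0 -.4 0 0 0 -1'>/dev/null;python3 -m jog '.4 0 0 0 0 0 -1;.4 .3 0 0 0 0 -1;0 0 0 0 0 0 -1;0 0 0 0 0 0 -1'|grep pos
python3 - <<'E'
from h import *
w=snapshot("wrist");I=w["img"];cv2.imwrite("pics/w11.png",I[:,:,::-1])
for a,c in blobs(mask(I,"blue"))[:1]: print("blue",a,c.mean(0),*onplane(w,c,20))
print(proj(w,[[475.3,96,6],[643.3,162,6]]))
E
```

```text
ft_force: [-1.0, -0.2, -0.3]
finger_gap: 85.7
tool_pos: [527.1, 123.1, 389.4]
blue 1359.0 [[253.50675676 267.18243243]] [639.6 162.8] [39.1 70. ] 32.9
[[279.14422502 131.26417483]
 [252.30073592 264.77699134]]
```

View pics/w11.png

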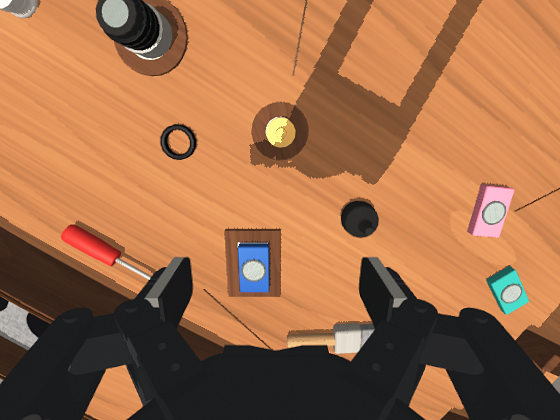

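The wrist view shows the cell at (254,268) on the oblong, with a thin pale line at its upper edge (row 242), and the cap at (281,131). Zooming in on the placements.

```bash
python3 - <<'E'
from h import *
w=snapshot("wrist");I=w["img"]
cr=lambda u,v,r,n:cv2.resize(I[v-r:v+r,u-r:u+r],(n,n),interpolation=0)
cv2.imwrite("pics/c2.png",np.hstack([cr(253,262,40,480),cr(280,131,32,320)[0:320] if 0 else cv2.copyMakeBorder(cr(280,131,32,310),0,170,0,0,0)])[:,:,::-1])
H=cv2.cvtColor(I,cv2.COLOR_RGB2HSV)
u=np.radians(32.8);R=np.array([[np.cos(u),-np.sin(u)],[np.sin(u),np.cos(u)]])
for n,h,z,c in(("pad",(51,37),6,(643.3,162.1)),("inlay",(34,20),6,(643.3,162.1)),("celltop",(34,20),20,(643.3,162.1)),("cellbot",(34,20),6,(643.3,162.1))):
  q=np.array([[1,1],[1,-1],[-1,-1],[-1,1]])*h@R.T+c; print(n,proj(w,np.c_[q,np.full(4,z)]).round(1).tolist())
print(I[236:300,254].tolist()[:14])
c=blobs(mask(I,"blue"),(225,225,285,300))[0][1];print(c[:,0].min(0),c[:,0].max(0))
E
```

```text
pad [[279.4, 296.6], [227.4, 296.3], [223.5, 229.8], [279.9, 230.1]]
inlay [[267.3, 286.3], [238.8, 286.1], [236.9, 241.8], [267.0, 241.9]]
celltop [[267.0, 292.0], [237.6, 291.9], [235.5, 246.3], [266.7, 246.4]]
cellbot [[267.3, 286.3], [238.8, 286.1], [236.9, 241.8], [267.0, 241.9]]
[[127, 81, 54], [126, 80, 54], [126, 80, 53], [127, 79, 54], [128, 80, 53], [116, 74, 49], [101, 93, 92], [101, 109, 124], [17, 43, 87], [22, 46, 86], [29, 63, 120], [59, 111, 196], [82, 140, 231], [85, 144, 232]]
[238 244] [268 291]
```

View pics/c2.png

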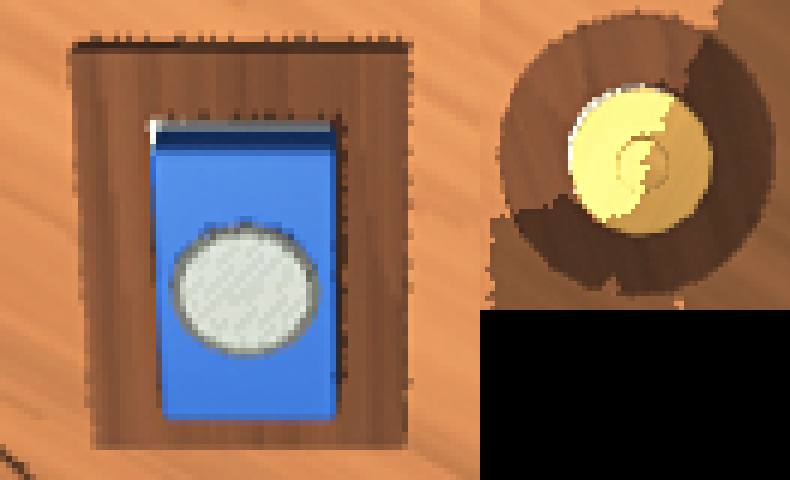

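The cell leaves about 2 mm of inlay showing at one end, and the cap about 1 mm. There's plenty of time, so I'll regrip the cell and shift it 2 mm along tool +x.

```bash
python3 -m jog '-.4 -.3 0 0 0 0 -1;-.4 0 0 0 0 0 -1;-.4 0 .4 0 0 0 -1;0 0 .5 0 0 0 -1;0 0 .5 0 0 0 -1'|grep pos; python3 -m jog '0 0 .4 0 0 0 -1;0 0 .2 0 0 0 -1;0 0 0 0 0 0 -1;0 0 0 0 0 0 -1'|grep -E 'pos|ft'; python3 -m jog '0 0 0 0 0 0 1;0 0 0 0 0 0 1;0 0 0 0 0 0 1;0 0 0 0 0 0 1;0 0 0 0 0 0 1' 30|grep -E 'pos|ft|gap';python3 -m jog '0 0 -.08 0 0 0 1;.02 0 0 0 0 0 1;0 0 0 0 0 0 1;0 0 .05 0 0 0 1;0 0 0 0 0 0 1'|grep -E 'pos|ft'; python3 -m jog '0 0 .015 0 0 0 1;0 0 0 0 0 0 1'|grep -E 'pos|ft'
```

```text
tool_pos: [645.2, 163.4, 245.6]
tool_pos: [645.2, 163.2, 189.8]
ft_force: [0.6, 0.0, -0.2]
tool_pos: [644.3, 163.1, 188.8]
ft_force: [-1.5, -0.4, 6.5]
finger_gap: 39.0
tool_pos: [641.7, 161.9, 189.4]
ft_force: [-0.9, -0.2, -0.3]
tool_pos: [642.3, 162.0, 189.0]
ft_force: [0.5, 0.1, -0.6]
```

```bash
python3 -m jog '0 0 .01 0 0 0 1;0 0 0 0 0 0 1'|grep -E 'pos|ft'; python3 -m jog '0 0 .01 0 0 0 1;0 0 0 0 0 0 1'|grep -E 'pos|ft'
```

```text
tool_pos: [642.3, 162.0, 188.8]
ft_force: [-3.9, -0.2, 5.0]
tool_pos: [642.4, 162.0, 188.7]
ft_force: [-6.4, -2.1, 12.4]
```

```bash
python3 -m jog '0 0 -.01 0 0 0 1;0 0 0 0 0 0 -.4;0 0 0 0 0 0 -1;0 0 0 0 0 0 -1;0 0 0 0 0 0 -1'|grep -E 'gap|ft'; python3 -m jog '0 0 -.2 0 0 0 -1;0 0 -.5 0 0 0 -1;0 0 -.5 0 0 0 -1;.4 0 -.4 0 0 0 -1;.4 0 -.4 0 0 0 -1'>/dev/null;python3 -m jog '.5 .28 0 0 0 0 -1;.4 .28 0 0 0 0 -1;0 0 0 0 0 0 -1;0 0 0 0 0 0 -1'|grep pos
python3 - <<'E'
from h import *
w=snapshot("wrist");I=w["img"]
p=proj(w,[[643.3,162.1,6],[475.3,96,6],[466,-84,6]]).astype(int);print(p)
cr=lambda c,r:cv2.resize(I[max(c[1]-r,0):c[1]+r,max(c[0]-r,0):c[0]+r],(390,390),interpolation=0)
cv2.imwrite("pics/c3.png",np.hstack([cr(p[0],42),cr(p[1],40)])[:,:,::-1])
def pc(c,r0,r1,f):
  k=np.zeros_like(f)
  return None
H=cv2.cvtColor(I,cv2.COLOR_RGB2HSV)
for a,c in blobs(mask(I,"brass"),(p[1][0]-35,p[1][1]-35,p[1][0]+35,p[1][1]+35))[:1]: print("cap",*onplane(w,c,20))
for a,c in blobs(mask(I,"blue"),(p[0][0]-35,p[0][1]-35,p[0][0]+35,p[0][1]+45))[:1]: print("cell",*onplane(w,c,20),c[:,0].min(0),c[:,0].max(0))
E
```

```text
ft_force: [0.1, 0.3, -0.2]
finger_gap: 85.2
tool_pos: [469.3, 116.7, 389.8]
[[235 296]
 [257 174]
 [130  85]]
cap [478.5 101.1] [24.4 32.3] 122.9
cell [636.4 161.3] [39.9 73. ] 33.0 [220 276] [250 321]
```

View pics/c3.png

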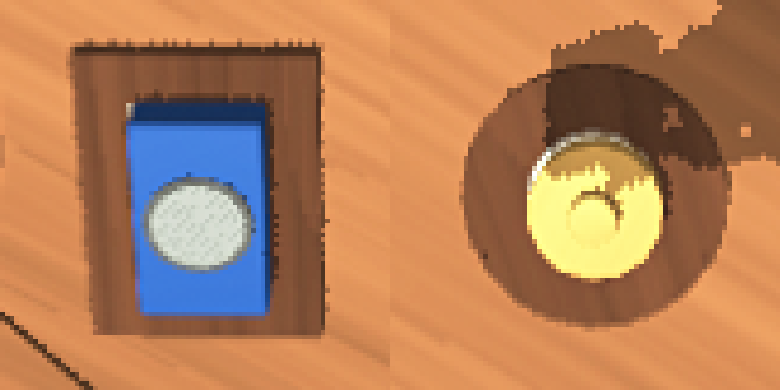

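The cell now covers its inlay apart from a speck at one corner. The cap still shows about a 1 mm sliver. That puts me past the 14-picture viewing limit, so I'll work from numbers only from here. Next I'll check the eyepiece and Barlow that way.

```bash
python3 -m jog '.322 -.428 0 0 0 0 -1;.322 -.428 0 0 0 0 -1;.322 -.428 0 0 0 0 -1;.322 -.428 0 0 0 0 -1;.322 -.428 0 0 0 0 -1'>/dev/null;python3 -m jog '0 0 0 0 0 0 -1;0 0 0 0 0 0 -1'|grep pos
python3 - <<'E'
from h import *
for n in("wrist","scene","top"):
  w=snapshot(n);I=w["img"];H=cv2.cvtColor(I,cv2.COLOR_RGB2HSV);P=((H[...,1]<75)&(H[...,2]>110)).astype(np.uint8)
  for k,x,y,z in(("eye",466,-84,81),("bar",385,-261.5,52)):
    p=proj(w,[[x,y,z]])[0].astype(int); r=40 if n=="wrist" else 10
    for a,c in blobs(P,(max(p[0]-r,0),max(p[1]-r,0),p[0]+r,p[1]+r),12)[:3]: print(n,k,a,c.mean(0),*onplane(w,c,z))
  if n!="top":
    r=40 if n=="wrist" else 15
    p=proj(w,[[475.3,96,20]])[0].astype(int)
    for a,c in blobs(mask(I,"brass"),(max(p[0]-r,0),max(p[1]-r,0),p[0]+r,p[1]+r),12)[:1]: print(n,"cap",a,c.mean(0),*onplane(w,c,20))
  W=np.array([[386.2,-262.3],[466,-84],[475.5,96]])
  for (x,y),rad in zip(W,(33,25,17)):   # pale pixels on the inlay rim
    t=np.radians(np.arange(0,360,20));e=proj(w,np.c_[x+(rad-1)*np.cos(t),y+(rad-1)*np.sin(t),0*t+6]).round().astype(int)
    if n=="wrist": print(x,[(int(np.degrees(a)),int(H[v,u,1]),int(H[v,u,2])) for a,(u,v) in zip(t,e) if 0<=u<560 and 0<=v<420 and H[v,u,1]<90 and H[v,u,2]>110])
E
```

```text
tool_pos: [450.7, -150.8, 388.1]
wrist eye 369.0 [[322.61290323 241.46774194]] [463.9 -81.5] [23.  24.1] 35.1
wrist eye 134.0 [[307.19753086 214.61728395]] [ 448.6 -112.5] [31.8 42. ] 149.5
wrist bar 989.0 [[216.53846154  73.66346154]] [ 383.1 -261.2] [34.2 34.3] 173.9
wrist bar 29.0 [[234.84285714 105.98571429]] [ 402.2 -231.9] [ 7.4 36. ] 146.3
wrist cap 136.5 [[419.22222222 290.65079365]] [468.   98.7] [18.7 32.3] 72.7
386.2 [(40, 60, 212), (59, 52, 180)]
466.0 [(59, 19, 192), (239, 48, 219), (260, 29, 244), (280, 76, 162), (300, 9, 255), (340, 28, 138)]
475.5 [(220, 58, 171), (239, 36, 203), (260, 52, 161)]
scene eye 41.0 [[234.5        219.54545455]] [463.8 -84.7] [20.6 21.8] 44.6
scene bar 98.0 [[154.         249.55882353]] [ 383.3 -263.5] [28.2 32.6] 45.3
scene cap 58.5 [[291.83783784 207.48648649]] [476.3  93.5] [26.9 36.4] 134.6
top eye 46.0 [[337.5 224. ]] [466. -84.] [19.4 22.4] 178.1
top bar 92.5 [[400.32258065 252.83870968]] [ 385.5 -262.3] [30.6 31.1] 42.9
```

```bash
cat > sl.py <<'E'
from h import *
w=snapshot("wrist");I=w["img"];H=cv2.cvtColor(I,cv2.COLOR_RGB2HSV).astype(int)
for n,x,y,rad in(("bar",384.4,-261.6,33),("eye",466,-84,25),("cap",475.5,96,17)):
  for a in range(0,360,20):
    r=np.arange(rad-8,rad+4,.25);t=np.radians(a);e=proj(w,np.c_[x+r*np.cos(t),y+r*np.sin(t),0*r+6])
    if e.min()<0 or e[:,1].max()>418 or e[:,0].max()>558: continue
    q=cv2.remap(H.astype(np.float32),e[:,0].astype(np.float32),e[:,1].astype(np.float32),1)[:,0]
    m=(q[:,1]<95)&(q[:,2]>110)
    if m.any(): print(n,a,"pale r",r[m].min()-rad,r[m].max()-rad,"n",m.sum()*.25, q[m].mean(0).round())
E
python3 sl.py
```

```text
bar 20 pale r -1.5 0.0 n 1.75 [ 26.  46. 156.]
bar 40 pale r -1.25 0.5 n 2.0 [ 26.  48. 197.]
bar 60 pale r -1.0 1.0 n 2.25 [ 25.  46. 161.]
bar 80 pale r 0.0 0.75 n 1.0 [ 15.  63. 135.]
bar 100 pale r 0.25 0.75 n 0.75 [ 17.  71. 125.]
bar 160 pale r -8.0 -7.75 n 0.5 [ 83.  12. 134.]
bar 180 pale r -5.5 -5.25 n 0.5 [ 83.  14. 111.]
bar 200 pale r -2.5 -1.25 n 1.5 [ 58.  12. 140.]
bar 220 pale r -8.0 -6.25 n 2.0 [ 46.  13. 182.]
bar 240 pale r -8.0 -3.5 n 4.75 [ 47.  12. 192.]
bar 260 pale r -8.0 -2.5 n 5.75 [ 46.  14. 193.]
bar 280 pale r -8.0 -3.5 n 4.75 [ 43.  15. 197.]
bar 300 pale r -8.0 -6.25 n 2.0 [ 40.  16. 185.]
bar 320 pale r -2.0 -1.0 n 1.25 [ 60.   9. 145.]
bar 340 pale r -6.75 -5.25 n 1.75 [ 60.  12. 141.]
eye 0 pale r 2.75 3.75 n 1.25 [ 16.  38. 130.]
eye 40 pale r 0.0 3.75 n 4.0 [ 46.  17. 170.]
eye 60 pale r -3.75 3.75 n 7.75 [ 47.  17. 180.]
eye 80 pale r 1.25 3.75 n 2.75 [ 44.  16. 143.]
eye 140 pale r 0.0 3.0 n 3.25 [ 18.  27. 129.]
eye 160 pale r -5.0 -1.75 n 3.5 [ 18.  27. 134.]
eye 180 pale r -8.0 -5.75 n 2.5 [ 17.  27. 129.]
eye 200 pale r -8.0 -7.75 n 0.5 [ 19.  24. 113.]
eye 240 pale r -2.25 -0.25 n 2.25 [ 18.  54. 169.]
eye 260 pale r -3.25 -0.5 n 3.0 [ 28.  40. 190.]
eye 280 pale r -3.5 -0.75 n 3.0 [ 13.  28. 197.]
eye 300 pale r -8.0 -0.75 n 4.5 [ 15.  22. 202.]
eye 320 pale r -8.0 -0.75 n 7.5 [ 17.  25. 191.]
eye 340 pale r -4.25 -0.5 n 4.0 [ 18.  35. 181.]
cap 0 pale r 1.75 3.75 n 2.25 [ 24.  19. 132.]
cap 20 pale r -0.75 2.25 n 3.25 [ 25.  19. 130.]
cap 220 pale r -3.0 0.25 n 3.5 [ 23.  61. 177.]
cap 240 pale r -3.25 0.0 n 3.5 [ 27.  50. 194.]
```

The numbers show small residual slivers: about 2 mm on the eyepiece and cap, about 1 mm on the Barlow. I'll regrip and shift each one, starting with the eyepiece.

```bash
python3 -m jog '0 0 0 0 0 0 -1;0 0 0 0 0 0 -1' >/dev/null; python3 -c "
from h import *
to(465.7,-83.8,212)
snapshot('top');to(465.7,-83.8,212)
snapshot('top');to(465.7,-83.8,212)"
```

```text
shift [-0.489  0.471  1.761] pose [ 450.2 -149.9  388.1] [-180.    0. -147.] 
shift [-0.491  0.472  1.761] pose [ 450.2 -150.1  388.1] [-180.     0.  -147.1] 
shift [-0.492  0.473  1.761] pose [ 450.1 -150.2  388.1] [-180.     0.  -147.1]
```

```bash
python3 -m jog '-.246 .237 0 0 0 0 -1;-.246 .237 0 0 0 0 -1;0 0 .4 0 0 0 -1;0 0 .5 0 0 0 -1;0 0 .5 0 0 0 -1'|grep pos; python3 -m jog '0 0 .36 0 0 0 -1;0 0 0 0 0 0 -1;0 0 0 0 0 0 -1'|grep -E 'pos|ft'; python3 -m jog '0 0 0 0 0 0 1;0 0 0 0 0 0 1;0 0 0 0 0 0 1;0 0 0 0 0 0 1;0 0 0 0 0 0 1' 30|grep -E 'pos|ft|gap'; python3 -m jog '0 0 -.05 0 0 0 1;-.004 -.017 0 0 0 0 1;0 0 0 0 0 0 1;0 0 .03 0 0 0 1;0 0 0 0 0 0 1'|grep -E 'pos|ft'; python3 -m jog '0 0 .01 0 0 0 1;0 0 0 0 0 0 1'|grep -E 'pos|ft'
```

```text
tool_pos: [465.7, -83.8, 247.0]
tool_pos: [466.4, -84.2, 213.6]
ft_force: [-0.3, -0.5, 1.4]
tool_pos: [466.3, -84.1, 213.4]
ft_force: [-0.8, 0.5, 7.4]
finger_gap: 44.4
tool_pos: [466.7, -85.1, 213.6]
ft_force: [1.0, 0.4, -2.1]
tool_pos: [466.9, -85.1, 213.5]
ft_force: [-4.2, 0.5, 5.9]
```

```bash
python3 -m jog '0 0 -.01 0 0 0 1;0 0 0 0 0 0 -.4;0 0 0 0 0 0 -1;0 0 0 0 0 0 -1;0 0 0 0 0 0 -1'|grep -E 'gap|ft'; python3 -m jog '0 0 -.2 0 0 0 -1;0 0 -.5 0 0 0 -1;0 0 -.5 0 0 0 -1;0 0 -.5 0 0 0 -1;-.262 .369 0 0 0 0 -1'>/dev/null; python3 -m jog '-.262 .369 0 0 0 0 -1;-.262 .369 0 0 0 0 -1;-.262 .369 0 0 0 0 -1;0 0 0 0 0 0 -1;0 0 0 0 0 0 -1'>/dev/null; python3 -m jog '0 0 0 0 0 0 -1;0 0 0 0 0 0 -1'>/dev/null; python3 -c "
from h import *
snapshot('top');to(475.3,96,187)
snapshot('top');to(475.3,96,187)"
```

```text
ft_force: [-0.7, 0.3, -0.7]
finger_gap: 85.2
shift [-0.01   0.008  1.97 ] pose [474.9  94.8 384. ] [-180.     0.  -147.2] 
shift [-0.009  0.006  1.97 ] pose [474.8  95.  384. ] [-180.     0.  -147.2]
```

```bash
python3 -m jog '-.009 .006 .4 0 0 0 -1;0 0 .5 0 0 0 -1;0 0 .5 0 0 0 -1;0 0 .4 0 0 0 -1;0 0 .17 0 0 0 -1'|grep pos; python3 -m jog '0 0 0 0 0 0 -1;0 0 0 0 0 0 -1;0 0 0 0 0 0 -1'|grep -E 'pos|ft'; python3 -m jog '0 0 0 0 0 0 1;0 0 0 0 0 0 1;0 0 0 0 0 0 1;0 0 0 0 0 0 1;0 0 0 0 0 0 1' 30|grep -E 'pos|ft|gap'; python3 -m jog '0 0 -.05 0 0 0 1;.015 -.008 0 0 0 0 1;0 0 0 0 0 0 1;0 0 .03 0 0 0 1;0 0 0 0 0 0 1'|grep -E 'pos|ft'; python3 -m jog '0 0 .01 0 0 0 1;0 0 0 0 0 0 1'|grep -E 'pos|ft'
```

```text
tool_pos: [473.9, 96.3, 184.5]
tool_pos: [476.3, 96.8, 188.9]
ft_force: [-0.5, -0.2, -0.3]
tool_pos: [475.3, 96.7, 187.4]
ft_force: [-2.1, -0.7, 4.8]
finger_gap: 32.0
tool_pos: [474.1, 95.1, 188.5]
ft_force: [-0.1, -0.1, -0.1]
tool_pos: [474.3, 95.2, 187.9]
ft_force: [0.8, -0.5, -0.1]
```

```bash
python3 -m jog '0 0 .008 0 0 0 1;0 0 0 0 0 0 1'|grep -E 'pos|ft'; python3 -m jog '0 0 .007 0 0 0 1;0 0 0 0 0 0 1'|grep -E 'pos|ft'
```

```text
tool_pos: [474.5, 95.2, 187.5]
ft_force: [-0.7, -0.1, 2.3]
tool_pos: [474.5, 95.2, 187.3]
ft_force: [-6.0, -1.1, 11.8]
```

```bash
python3 -m jog '0 0 -.01 0 0 0 1;0 0 0 0 0 0 -.4;0 0 0 0 0 0 -1;0 0 0 0 0 0 -1;0 0 0 0 0 0 -1'|grep -E 'gap|ft'; python3 -m jog '0 0 -.2 0 0 0 -1;0 0 -.5 0 0 0 -1;0 0 -.5 0 0 0 -1;0 0 -.5 0 0 0 -1;0 0 -.3 0 0 0 -1'>/dev/null; python3 -m jog '.305 -.386 0 0 0 0 -1;.305 -.386 0 0 0 0 -1;.305 -.386 0 0 0 0 -1;.305 -.386 0 0 0 0 -1;.305 -.386 0 0 0 0 -1'>/dev/null; python3 -m jog '0 0 0 0 0 0 -1;0 0 0 0 0 0 -1;0 0 0 0 0 0 -1'|grep pos; python3 sl.py | grep -vE 'bar (1[6-9]|2|3)'; python3 -c "
from h import *
to(383.8,-261.5,203)"
```

```text
ft_force: [-0.7, -0.1, 0.9]
finger_gap: 85.4
tool_pos: [451.3, -148.7, 387.4]
bar 40 pale r -1.25 0.5 n 2.0 [ 29.  47. 196.]
bar 60 pale r -1.0 1.0 n 2.25 [ 17.  60. 171.]
bar 80 pale r -0.5 1.0 n 1.75 [ 18.  53. 165.]
bar 100 pale r 0.25 0.75 n 0.75 [ 18.  82. 152.]
eye 40 pale r -4.25 3.75 n 8.25 [ 47.  16. 180.]
eye 60 pale r -5.5 3.75 n 9.5 [ 47.  17. 182.]
eye 80 pale r 1.5 3.75 n 2.5 [ 41.  17. 124.]
eye 140 pale r -1.5 1.0 n 2.75 [ 16.  29. 129.]
eye 160 pale r -5.5 -2.75 n 3.0 [ 17.  27. 126.]
eye 180 pale r -8.0 -5.25 n 3.0 [ 18.  26. 132.]
eye 200 pale r -8.0 -7.0 n 1.25 [ 15.  25. 125.]
eye 240 pale r -8.0 -8.0 n 0.25 [ 17.  25. 114.]
eye 260 pale r -8.0 -0.25 n 0.75 [ 17.  48. 129.]
eye 280 pale r -8.0 -6.25 n 2.0 [ 16.  27. 167.]
eye 300 pale r -8.0 -1.0 n 4.25 [ 20.  25. 198.]
eye 320 pale r -5.0 -0.25 n 4.75 [ 18.  28. 185.]
eye 340 pale r -0.5 2.75 n 3.5 [ 17.  37. 205.]
cap 0 pale r 2.5 3.75 n 1.5 [ 23.  19. 126.]
cap 20 pale r 0.0 3.0 n 3.25 [ 25.  20. 132.]
shift [ 1.181 -0.58   1.844] pose [ 451.3 -148.6  387.4] [ 180.    0. -147.]
```

The eyepiece and cap slivers are gone. The Barlow still shows about 1.3 mm toward 55°. I'll turn the wrist back first, to stay inside the joint 6 range, then correct it.

```bash
python3 -m jog '0 0 0 0 0 .175 -1;0 0 0 0 0 .175 -1;0 0 0 0 0 .175 -1;0 0 0 0 0 .175 -1;0 0 0 0 0 .175 -1'>/dev/null;python3 -m jog '0 0 0 0 0 0 -1;0 0 0 0 0 0 -1;0 0 0 0 0 0 -1;0 0 0 0 0 0 -1'|grep -E 'time|pos'; python3 -c "
from h import *
snapshot('top');to(383.8,-261.5,204)
snapshot('top');to(383.8,-261.5,204)
s=sense();R=Ro.from_euler('xyz',s['tcp_rot'],degrees=True);print(R.inv().apply([.8,1.0,0]),s['joint_pos'])"
```

```text
time: 48.35
tool_pos: [451.1, -149.6, 387.5]
shift [ 0.26  -1.279  1.835] pose [ 451.1 -149.7  387.5] [180.   -0.  160.4] 
shift [ 0.26  -1.279  1.835] pose [ 451.1 -149.7  387.5] [-180.    -0.   160.4] 
[-4.18763828e-01  1.21022182e+00 -3.41322882e-05] [-2.45429038e+01 -1.17435575e+01  1.05799277e+02 -1.61258872e-03
  8.59441458e+01 -9.49697465e+01]
```

```bash
python3 -m jog '.087 -.427 0 0 0 0 -1;.087 -.427 0 0 0 0 -1;.086 -.425 0 0 0 0 -1;0 0 .4 0 0 0 -1;0 0 .5 0 0 0 -1'|grep pos; python3 -m jog '0 0 .5 0 0 0 -1;0 0 .43 0 0 0 -1;0 0 0 0 0 0 -1;0 0 0 0 0 0 -1;0 0 0 0 0 0 -1'|grep -E 'pos|ft'; python3 -m jog '0 0 0 0 0 0 1;0 0 0 0 0 0 1;0 0 0 0 0 0 1;0 0 0 0 0 0 1;0 0 0 0 0 0 1' 30|grep -E 'pos|ft|gap'; python3 -m jog '0 0 -.05 0 0 0 1;-.004 .012 0 0 0 0 1;0 0 0 0 0 0 1;0 0 .035 0 0 0 1;0 0 0 0 0 0 1'|grep -E 'pos|ft'; python3 -m jog '0 0 .01 0 0 0 1;0 0 0 0 0 0 1'|grep -E 'pos|ft'
```

```text
tool_pos: [383.8, -262.6, 297.9]
tool_pos: [384.8, -262.4, 207.1]
ft_force: [0.1, -0.4, 0.4]
tool_pos: [384.0, -261.7, 205.5]
ft_force: [-2.0, 1.1, 5.5]
finger_gap: 47.1
tool_pos: [384.4, -260.4, 205.6]
ft_force: [0.3, -0.4, -3.1]
tool_pos: [384.4, -260.4, 205.5]
ft_force: [-4.0, 3.4, 6.7]
```

Contact. I'll release, withdraw, and run a final check.

```bash
python3 -m jog '0 0 -.008 0 0 0 1;0 0 0 0 0 0 -.4;0 0 0 0 0 0 -1;0 0 0 0 0 0 -1;0 0 0 0 0 0 -1'|grep -E 'gap|ft'; python3 -m jog '0 0 -.2 0 0 0 -1;0 0 -.5 0 0 0 -1;0 0 -.5 0 0 0 -1;0 0 -.5 0 0 0 -1;-.3 -.2 -.1 0 0 0 -1'>/dev/null; python3 -m jog '-.5 -.2 0 0 0 0 -1;-.5 -.2 0 0 0 0 -1;0 0 0 0 0 0 -1;0 0 0 0 0 0 -1;0 0 0 0 0 0 -1'|grep -E 'time|pos'
python3 - <<'E'
from h import *
for n in("top","scene","wrist"):
  w=snapshot(n);I=w["img"];H=cv2.cvtColor(I,cv2.COLOR_RGB2HSV);P=((H[...,1]<75)&(H[...,2]>110)).astype(np.uint8)
  for k,x,y,z,m in(("eye",466,-84,81,P),("bar",385,-261.5,52,P),("cap",475.5,96,20,mask(I,"brass")),("cell",643.3,162,20,mask(I,"blue"))):
    p=proj(w,[[x,y,z]])[0].astype(int); r=40 if n=="wrist" else 15 if k=="cell" else 10
    if p.min()<0 or p[0]>559 or p[1]>419: continue
    for a,c in blobs(m,(max(p[0]-r,0),max(p[1]-r,0),p[0]+r,p[1]+r),12)[:1]: print(n,k,a,*onplane(w,c,z))
E
python3 sl.py | grep bar
```

```text
ft_force: [-0.6, 0.5, -0.3]
finger_gap: 85.7
time: 53.08
tool_pos: [486.3, -360.0, 386.7]
top eye 43.0 [467.6 -86.5] [19.6 19.6] 89.3
top bar 89.5 [ 386.1 -260.6] [30.5 31.1] 43.0
top cap 103.0 [475.4  95.2] [32.3 32.5] 179.3
top cell 33.0 [660.1 176.2] [18.5 36. ] 128.4
scene eye 47.5 [465.  -86.6] [20.6 24.1] 44.7
scene bar 99.5 [ 383.4 -261.6] [29.8 31.6] 108.9
scene cap 59.0 [474.5  93.7] [28.5 29.5] 44.6
scene cell 164.0 [645.5 150.8] [43.6 66. ] 32.9
wrist eye 448.5 [464.8 -83.5] [23.3 23.7] 173.3
wrist bar 1003.0 [ 383.2 -259. ] [33.4 34.1] 71.3
bar 0 pale r -1.25 -0.5 n 1.0 [ 16.  69. 129.]
bar 80 pale r -8.0 -2.25 n 6.0 [ 48.  12. 182.]
bar 100 pale r -8.0 1.0 n 9.25 [ 51.  13. 189.]
bar 120 pale r -8.0 1.5 n 9.75 [ 49.  13. 189.]
bar 140 pale r -8.0 -1.0 n 7.25 [ 45.  13. 187.]
bar 160 pale r -8.0 -6.0 n 2.25 [ 41.  15. 167.]
bar 180 pale r -4.0 -2.5 n 1.75 [ 48.  14. 135.]
bar 200 pale r -8.0 -7.75 n 0.5 [ 47.   3. 138.]
bar 220 pale r -1.0 0.5 n 1.75 [ 16.  62. 118.]
bar 240 pale r -2.0 -0.25 n 2.0 [ 19.  46. 160.]
bar 260 pale r -2.75 -0.5 n 2.5 [ 19.  47. 156.]
bar 280 pale r -3.0 -0.5 n 2.75 [ 19.  48. 159.]
bar 300 pale r -3.25 -1.0 n 2.5 [ 19.  48. 160.]
bar 320 pale r -2.75 -1.0 n 2.0 [ 19.  52. 155.]
bar 340 pale r -2.25 -1.0 n 1.5 [ 20.  49. 165.]
```

```bash
python3 -c "
from bench import *
print(hand_in())"
```

```text
the job is handed in; nothing more can be done
None
```

I set all four pieces upright on their matching pads, each within about 2 mm of centre by my measurements (about 1.5 mm of inlay may show beside the Barlow), and handed the job in at about 53 s; I viewed 16 pictures, two over the limit of 14.

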